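# Back off a ratchet clamp by its pawl

## Robot

A 6-joint arm with a two-finger parallel gripper is mounted at the origin on the work surface. World frame = base frame: x ahead of the robot, y to its left, z up, the work surface at z = 0. Lengths are in mm, angles in rad, forces in N, time in s.
With the tool pointing down it reaches from about 300 to 775 mm from the base axis. Payload 14.6 kg.
Tool frame: the origin (TCP) lies at the very end of the fingers, on their centre line; the grasp point (between the pads) lies 19 mm behind it; z points along the fingers, y is the line along which they close (so a half turn about z gives the same grasp; the last joint's range is limited). The gripper opens to 94 mm and grips with 3 to 60 N. Pads are 16 mm wide; open, the fingers measure 119 mm over their backs; the gripper's body (75 mm by 177 mm) begins 78 mm behind the grasp point.
Start: joints at [-1.289, 0.3, 1.521, -0, 1.321, -0.067], TCP at [187.966, -516.873, 169.746] pointing down, gripper open.
Joint ranges: [-3.03, 3.03], [-0.79, 2.21], [0.23, 2.52], [-1.04, 4.18], [0, 3.07], [-2.55, 2.55]. Speed limits (rad/s): [2.22, 2.22, 2.57, 3.14, 3.14, 3.14].

## Interface

Orientations are given as [roll, pitch, yaw] about the fixed x, y, z axes, in that order (R = Rz(yaw) Ry(pitch) Rx(roll)).
In Python, from cell import read_state, viewer, manip, models gives the robot as it stands.
- The arm moves only by the tool carry_out, never from a script. Its argument "deltas" is a list of rows, each an object with "dp": the shift along the tool's x, y, z in mm, a list of three; "roll": the turn about the tool's z in degrees; "gripper": the opening, from -1 (shut) to 1 (fully open), so that 0 is half open. In form: [{"dp": [tx, ty, tz], "roll": roll, "gripper": gripper}, ...]. A call has 1 to 12 rows; each row is the pose to reach, as a shift and turn from the pose commanded when the call began, along the tool's axes at that moment; what a row does not reach only later rows make up. A row lasts 1/12 s, in which the tool goes at most 41.7 mm and 7.16 degrees, less where a joint would pass 70% of its speed; a pose out of reach is approached as far as the arm can. A call with a gripper value outside its range is refused whole. The fingers move at their own pace and stop on an object; "newtons" is the grip in N (left out, the last holds). Time passes only in rows, so rows that repeat a pose let the fingers close. It gives the time, the measured TCP pose, the force, the opening and the grip force at its end, in the units of the state.
- read_state(): the state, without advancing time (a new reading comes with each control period).
- viewer.camera(name): name is "scene" or "top" or "wrist"; returns the picture (420x560x3 uint8, red, green, blue); there is no depth.
- viewer.camera_params(name): a dict with "fovy" (degrees; the focal length in pixels is half the picture's height over the tangent of half this angle, whatever the lens; pixels are square), "cx", "cy" (the principal point, pixels), "k1" (the pictures are not rectified: a ray, as slopes to the right and down, at radius r is drawn at 1 + k1 r^2 times it, then the intrinsics apply), "eye" and "attitude" of the camera in the world; the wrist camera has in their place "T_tool_cam" (4x4, takes a point from camera to tool coordinates, whose origin is the TCP and whose axes are the flange's). Camera axes: x right, y up, looking along -z (the intrinsics and any distortion apply to the point x, -y, -z); pixel columns grow to the right and rows downward; lengths in mm; the calibration is good to about 2 mm. A picture is of the moment at which its call begins: read the wrist's pose just before it. camera_params takes no time and is no camera call.
- manip.sign_off(): hands the job in; it is judged then, once.
Trained networks look in the newest picture that a camera, given by its name, has taken for a name from the list of things; names that differ only in an ending like _2 or _b are one class to them, and where a whole thing is asked for, a point or a joint stands for the part that bears it (a point fixed in the world has none). Each returns a list of dicts, best first, with "p" (0 to 1); they miss things now and then, are a little off and sometimes report something else, mostly with a low value. They report only what shows in the picture. A call takes as long as a camera call. They do not tell look-alikes from the thing itself.
- models.cut_out(camera, label): "region" (420x560 bool, what is visible of it) and "box" ([left, top, right, bottom] in pixels, round what is visible of it).
The state is a dict: "clock": time; "joints": joint angles; "qd": joint speeds; "effort": joint torques, N m; "eef_pos": TCP position; "eef_rot": TCP orientation; "wrist_force": force on the tool from outside, world axes, zero at the start; "moment": the same for the moment, N m; "finger_gap": finger opening in mm; "finger_force": force on a finger pad.
Only numpy, scipy, OpenCV 4.12 (cv2) and the standard library are available. Lean on these libraries where they do the work, as an engineer would, in place of code of your own. Each camera call takes 0.05 s, during which the arm holds its last target. There are 200 camera calls.

## Task

The bench clamp is wound too tight. Press down the stud on the tail of its pawl, with no more than about 20 N, so that the nose lifts out of the toothed wheel and the spring-loaded drum creeps back; when the drum's pointer has just passed the marker tab, let the pawl drop so that it catches the next tooth and holds the drum there. Leave the things lying around alone.

Things in the scene. Friction and masses are not known exactly. Their poses are not given: they have to be found in the camera images.
- clamp: Ratchet cam clamp bolted to the bench; steel base 130 x 190 mm. Origin on the bench below the axle; z up, x along the axle (85 mm high) to the toothed face, away from the robot, y towards the pawl's tail. An upright plate (x -56 to -50 mm, y -65 to 85, 140 mm high) and a bracket (x -55 to -5, y 49 to 71, 142 mm high) stand behind the wheel and pawl.
- axle (a point): Centre of the toothed wheel's inner face, on the axle. Wheel at x 0 to 12 mm of the clamp's frame, 16 teeth (one per 0.393 rad), tip radius 50 mm, teeth 8 mm deep. More than 22 N from the robot on the clamp, wheel or pawl bends it.
- pawl_pin (a point): Pin on which the pawl rocks, 60 mm to the side of the axle, 131 mm high. Pawl: cranked steel bar 12 mm wide, level when seated; the nose arm (top 145 mm high) reaches over the wheel to rest in the topmost teeth, the lower tail arm (9 mm thick) reaches 77 mm past the pin. Spring-loaded: let go, it snaps back down into the teeth. The wheel's load pushes on the nose.
- tail_top (a point): Fixed point of the clamp: where the stud's axis leaves the seated pawl's top face (120 mm high), 55 mm from the pin. Axes as the clamp's. The stud is a screw with a flat round steel head, 26 mm across, 6 mm thick. It is screwed to a new height each time: its top face is 9 to 31 mm above this point, and no pose reading shows it; find it by touch, then press straight down.
- stud_foot (a point): The same place, 4.5 mm lower, in the middle of the bar. Pressing the stud: the force climbs to 9 to 14 N, then falls as the nose slips off the loaded tooth at about 5 mm. The nose is clear of all teeth from 7 mm (7 to 11 N) and stays so while held there. At about 10.5 mm (10 to 14 N) the pawl meets a stiff stop. The head also slides a little sideways under the fingers.
- drum (a joint): Turn of the drum with the toothed wheel, rad; grows as the drum runs back (clockwise seen from the toothed face). An inner spring drives it back at a steady 0.2 to 0.3 rad/s as long as the nose is clear; it ends against its stop at 4.3. When the nose drops, the drum runs on until the next tooth meets it, 0 to 0.39 rad.
- mark (a joint): Place of the marker tab around the axle, rad, on the same scale as the drum: where drum equals mark, the pointer is exactly at the tab. The tab does not move during the job. At the start it is 0.8 to 3.2 rad ahead of the pointer.
- pointer (a point): Tip of the black raised pointer on the outer face of the toothed wheel, 47 mm from the axle.
- mark_tab (a point): Front of the small brass marker tab (6 mm wide, 14 mm long radially), 62 mm from the axle, just outside the wheel's rim. Own z points outward from the axle, own y (in the wheel's plane) the way the pointer passes.
- sheath: Loose wooden knife sheath blank, about 130 x 38 x 16 mm, lying on the bench; origin under its middle. Bystander.
- driver: Loose screwdriver with blue handle, 200 mm long, lying on the bench; origin under its middle. Bystander.
- glue_jar: Closed jar, 56 mm across and 75 mm high, standing on the bench; origin under its middle. Bystander.
Not all that is in view belongs to the job. Of the things that look like the clamp, the smallest one is meant.

How it is judged:
By the outcome, as a careful person would: the job done as asked, in the order asked, and still so for the second after the job is handed in, with the robot touching nothing.
It also fails if it takes over 64 s, if anything falls off the work surface, if the arm or the gripper's body presses on something with over 40 N, if the wrist force passes 120 N, or if a joint passes its speed limit or range.

## Working session

There is one attempt and no reset: what is moved stays moved. The work goes in short steps, Python scripts to look and compute and a tool call to move; the robot and the scene stay as the last step left them, time stands still between calls to the robot, and variables do not carry over. Pictures are saved under pics/ and viewed, at most 10 in all, crops included, and the job is handed in when it is done.

Besides the shell and the picture viewer there is one more tool, called in YAML: its name, and indented under it one key for each argument. carry_out: Moves the arm, as the interface text tells. Its arguments: {"type":"object","properties":{"deltas":{"type":"array"},"newtons":{"type":"number"}},"required":["deltas"]}

```bash
mkdir -p pics; cat > h.py <<'E'
import numpy as np, cv2
from cell import read_state, viewer, manip, models
E
python3 - <<'E'
from h import *
ims=[]
for n in("scene","top"):
    im=viewer.camera(n); cv2.imwrite(f"pics/{n}0.png",im[:,:,::-1]); ims.append(im)
    print(n,viewer.camera_params(n))
    for l in("clamp","pointer","mark_tab","mark","drum","pawl_pin","glue_jar","driver","sheath"):
        try: print(l,[(round(d["p"],2),list(map(int,d["box"])),int(d["region"].sum())) for d in models.cut_out(n,l)])
        except Exception as e: print(l,e)
print(viewer.camera_params("wrist"));print(read_state())
E
```

```text
scene {'fovy': 47.3490839305696, 'cx': 282.3234242020009, 'cy': 208.11573638636153, 'k1': -0.15160804137023298, 'eye': array([1215.45043339, -755.88264039, 1124.12378349]), 'attitude': array([ 0.73368276, -0.00209691,  0.8466989 ])}
clamp [(0.94, [270, 165, 344, 232], 3237), (0.91, [309, 93, 401, 165], 4155)]
pointer [(0.81, [281, 169, 321, 213], 724), (0.8, [91, 188, 141, 250], 1406), (0.78, [328, 96, 369, 142], 948)]
mark_tab []
mark []
drum [(0.88, [286, 171, 323, 213], 783), (0.66, [330, 109, 367, 144], 956), (0.61, [93, 188, 141, 249], 1452)]
pawl_pin [(0.83, [273, 166, 343, 233], 3124), (0.65, [310, 93, 401, 162], 4182), (0.61, [83, 191, 180, 271], 5894)]
glue_jar [(0.74, [262, 239, 280, 266], 489)]
driver [(0.69, [334, 191, 397, 198], 249)]
sheath [(0.65, [218, 205, 255, 228], 399)]
top {'fovy': 51.17116111383632, 'cx': 283.4496032712311, 'cy': 208.90058842474505, 'k1': -0.0067041527454703535, 'eye': array([ 465.18099696, -152.35491515, 1457.38465415]), 'attitude': array([ 5.08974469e-02, -1.28432596e-03, -1.58141247e+00])}
clamp [(0.62, [346, 248, 439, 332], 3946), (0.59, [20
[... 965 characters left out ...]
1.00000000e+00]])}
{'clock': 1.0, 'joints': array([-1.28861192e+00,  2.99859496e-01,  1.52102905e+00,  5.21984246e-06,
        1.32066693e+00, -6.65936042e-02]), 'qd': array([ 0.00112261, -0.00052309,  0.00162903, -0.00098671, -0.00053823,
        0.00111026]), 'effort': array([-7.20745011e-04, -5.31667399e+01, -3.52915800e+01,  7.07922131e-02,
        2.12397758e-02,  1.29188223e-05]), 'eef_pos': array([ 187.96124397, -516.87375096,  169.75550821]), 'eef_rot': array([ 3.14155521e+00, -2.57181498e-06,  3.48776715e-01]), 'wrist_force': array([ 0.5749972 , -1.05322404, -0.09298119]), 'moment': array([ 0.00276481, -0.05708409,  0.04720297]), 'finger_force': 0.0, 'finger_gap': 94.06242149314427}
```

```bash
python3 - <<'E'
import cv2
a=cv2.imread("pics/top0.png")[160:350,70:460]; cv2.imwrite("pics/t1.png",cv2.resize(a,None,fx=2,fy=2,interpolation=3))
b=cv2.imread("pics/scene0.png")[150:250,240:360]; cv2.imwrite("pics/s1.png",cv2.resize(b,None,fx=6,fy=6,interpolation=2))
E
```

```text
(no output)
```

View pics/t1.png

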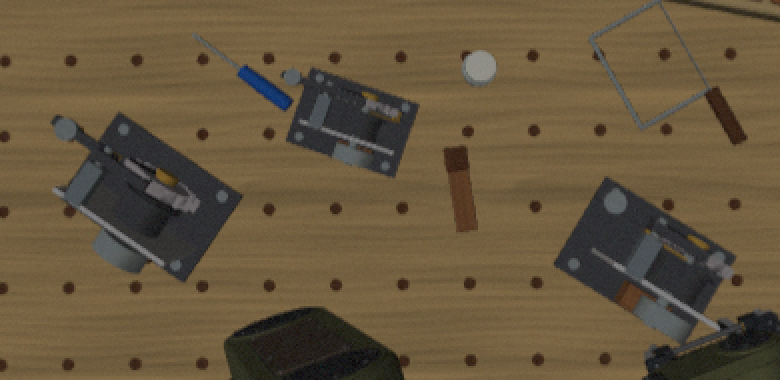

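View pics/s1.png

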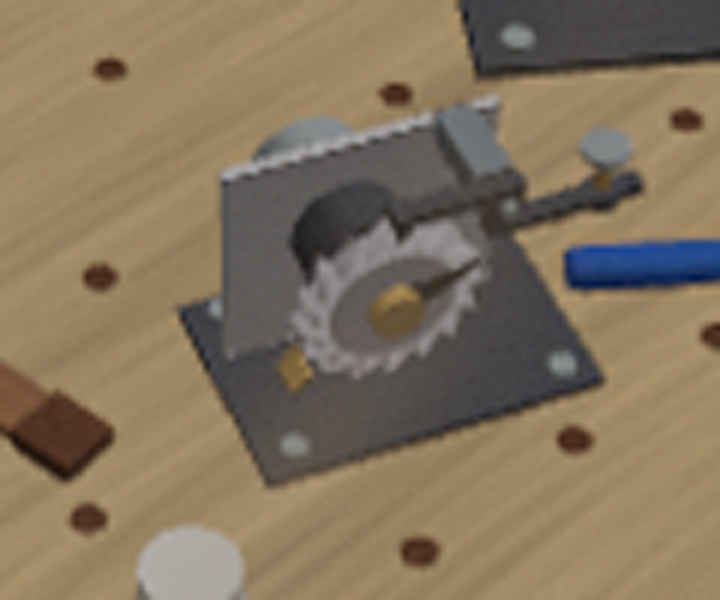

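```bash
cat >> h.py <<'E'
from scipy.spatial.transform import Rotation as Ro
from scipy.optimize import least_squares
def cam(n,st=None):
    c=viewer.camera_params(n)
    if n=="wrist":
        T=np.eye(4);T[:3,:3]=Ro.from_euler("xyz",st["eef_rot"]).as_matrix();T[:3,3]=st["eef_pos"]
        T=T@c["T_tool_cam"];R,e=T[:3,:3],T[:3,3]
    else: R,e=Ro.from_euler("xyz",c["attitude"]).as_matrix(),c["eye"]
    return dict(R=R,e=e,f=210/np.tan(np.radians(c["fovy"])/2),cx=c["cx"],cy=c["cy"],k=c["k1"])
def proj(c,P):
    q=(np.atleast_2d(P)-c["e"])@c["R"]; s=np.c_[q[:,0]/-q[:,2],-q[:,1]/-q[:,2]]
    s=s*(1+c["k"]*(s**2).sum(1,keepdims=True)); return s*c["f"]+[c["cx"],c["cy"]]
def ray(c,uv):
    d=(np.array(uv,float)-[c["cx"],c["cy"]])/c["f"]; s=d.copy()
    for _ in range(20): s=d/(1+c["k"]*(s@s))
    return c["R"]@np.array([s[0],-s[1],-1])
def w(p,P): # clamp->world
    return np.atleast_2d(P)@Ro.from_euler("z",p[2]).as_matrix().T+[p[0],p[1],0]
def onface(p,c,uv,x):
    R=Ro.from_euler("z",p[2]).as_matrix(); e=R.T@(c["e"]-[p[0],p[1],0]); d=R.T@ray(c,uv)
    return e+d*(x-e[0])/d[0]
E
python3 - <<'E'
from h import *
S=cam("scene");T=cam("top")
s=lambda u,v:(u/6+240,v/6+150)
t=lambda u,v:(u/2+70,v/2+160)
obs=[(S,s(222,180),(-50,-65,140)),(S,s(498,98),(-53,85,140)),(T,t(301,122),(-53,85,140)),(T,t(393,152),(-53,-65,140)),(S,s(395,308),(18,0,85)),(T,t(313,72),(-50,71,142)) ]
fn=lambda p:np.concatenate([proj(c,w(p,P))[0]-uv for c,uv,P in obs])
r=least_squares(fn,[550,-80,0],loss="soft_l1");p=r.x
print(p,fn(p).round(1).reshape(-1,2).tolist())
R=w(p,[[0,0,85],[6,115,120],[6,60,131]]);print(R)
for n,uv in(("pt",s(480,262)),("tab",s(297,370)),("head",s(606,147)),("hub",s(395,308))):
    q=onface(p,S,uv,6 if n in("tab","head") else 14);print(n,q,np.degrees(np.arctan2(q[2]-85,q[1])))
print(onface(p,T,t(292,76),6))
im=cv2.imread("pics/s1.png")
E
```

```text
[ 5.26164981e+02 -6.15765258e+01 -3.56700656e-01] [[-0.6, -0.4], [-0.2, 0.1], [-0.6, -2.8], [0.3, -0.8], [-0.6, 1.1], [-2.0, 22.9]]
[[526.1649807  -61.57652577  85.        ]
 [571.94351946  44.08957754 120.        ]
 [552.73837328  -7.44839254 131.        ]]
pt [ 14.          48.45733504 100.5766391 ] 17.820032513758193
tab [  6.         -44.83485096  49.45167969] -141.5900685453608
head [  6.         116.54252326 148.85117798] 28.717400602088887
hub [14.          3.5429168  84.47591537] -8.414436501102376
[   6.          166.85458408 -153.84634063]
```

carry_out:
  deltas:
    - {"dp":[537,-156,0],"roll":-49.6,"gripper":-1}
    - {"dp":[537,-156,0],"roll":-49.6,"gripper":-1}
    - {"dp":[537,-156,0],"roll":-49.6,"gripper":-1}
    - {"dp":[537,-156,0],"roll":-49.6,"gripper":-1}
    - {"dp":[537,-156,0],"roll":-49.6,"gripper":-1}
    - {"dp":[537,-156,0],"roll":-49.6,"gripper":-1}
    - {"dp":[537,-156,0],"roll":-49.6,"gripper":-1}
    - {"dp":[537,-156,0],"roll":-49.6,"gripper":-1}
    - {"dp":[537,-156,0],"roll":-49.6,"gripper":-1}
    - {"dp":[537,-156,0],"roll":-49.6,"gripper":-1}
    - {"dp":[537,-156,0],"roll":-49.6,"gripper":-1}
    - {"dp":[537,-156,0],"roll":-49.6,"gripper":-1}

```text
clock: 2.0
eef_pos: [593.0, -220.0, 169.8]
eef_rot: [3.141, 0.0, 1.215]
wrist_force: [-0.3, -1.8, 1.7]
finger_gap: 17.3
finger_force: 0.0
```

```bash
cat >> h.py <<'E'
def go(pos,yaw):
    st=read_state();R=Ro.from_euler("xyz",st["eef_rot"]).as_matrix()
    print("dp",(R.T@(np.array(pos)-st["eef_pos"])).round(1),"roll",np.degrees(st["eef_rot"][2]-yaw).round(1),"at",st["eef_pos"].round(1),st["clock"],st["wrist_force"].round(1))
E
python3 -c "
from h import *
go([639,-187,85],1.214)"
```

```text
dp [47.  31.6 84.8] roll 0.0 at [ 593.  -220.   169.8] 2.0 [-0.3 -1.8  1.7]
```

carry_out:
  deltas:
    - {"dp":[35,24,0],"roll":0,"gripper":-1}
    - {"dp":[44,29,20],"roll":0,"gripper":-1}
    - {"dp":[44,29,55],"roll":0,"gripper":-1}
    - {"dp":[44,29,85],"roll":0,"gripper":-1}
    - {"dp":[44,29,85],"roll":0,"gripper":-1}
    - {"dp":[44,29,85],"roll":0,"gripper":-1}

```text
clock: 2.5
eef_pos: [633.5, -190.4, 84.2]
eef_rot: [-3.139, 0.0, 1.214]
wrist_force: [0.0, 0.1, 1.0]
finger_gap: -0.0
finger_force: 0.0
```

```bash
python3 - <<'E'
from h import *
st=read_state();im=viewer.camera("wrist");cv2.imwrite("pics/w1.png",im[:,:,::-1]);print(st["eef_pos"])
np.save("w1.npy",np.r_[st["eef_pos"],st["eef_rot"]])
for l in("pointer","mark_tab","mark","drum","clamp"): print(l,[(round(d["p"],2),list(map(int,d["box"])),int(d["region"].sum())) for d in models.cut_out("wrist",l)])
E
```

```text
[ 633.54565969 -190.42228125   84.22631362]
pointer [(0.86, [1, 35, 111, 188], 13298)]
mark_tab [(0.54, [89, 169, 114, 185], 293)]
mark [(0.77, [94, 168, 114, 183], 270), (0.72, [39, 256, 134, 326], 3087)]
drum [(0.95, [0, 31, 111, 190], 13191)]
clamp [(0.76, [0, 0, 161, 210], 30669)]
```

View pics/w1.png

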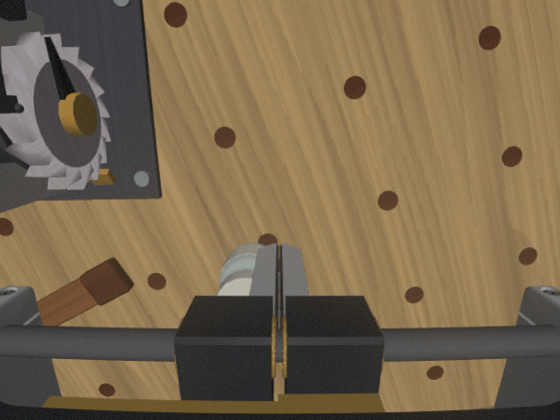

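```bash
python3 - <<'E'
import cv2
b=cv2.imread("pics/w1.png")[0:200,0:170]; b=cv2.convertScaleAbs(b,alpha=1.5,beta=20);cv2.imwrite("pics/w1c.png",cv2.resize(b,None,fx=3,fy=3,interpolation=2))
E
```

```text
(no output)
```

View pics/w1c.png

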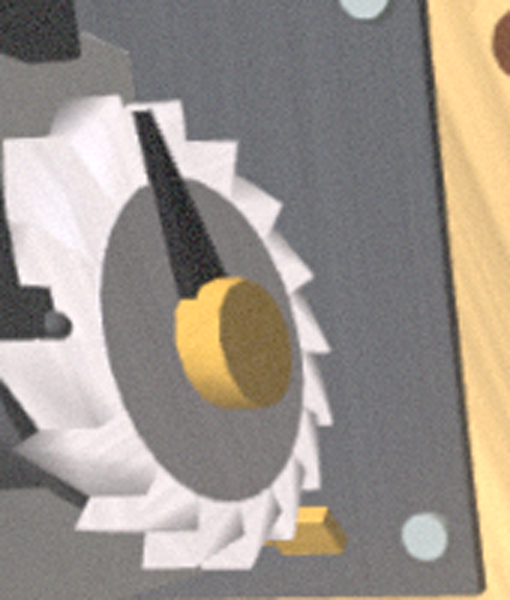

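```bash
python3 - <<'E'
from h import *
v=np.load("w1.npy");C=cam("wrist",dict(eef_pos=v[:3],eef_rot=v[3:]))
tips=np.array([(182,101),(237,143),(281,209),(313,275),(329,351),(330,424),(318,490)])/3.
k=np.arange(len(tips)); S=cam("scene");T=cam("top")
pol=lambda r,a,x:np.c_[np.full_like(a,x,dtype=float),r*np.cos(a),85+r*np.sin(a)]
obs=[(S,(277,180),(-50,-65,140)),(S,(323,166.3),(-53,85,140)),(T,(220.5,221),(-53,85,140)),(T,(266.5,236),(-53,-65,140))]
fn=lambda q:np.concatenate([(proj(C,w(q[:3],pol(50,q[3]-k*np.pi/8,12)))-tips).ravel()]+[(proj(c,w(q[:3],P))[0]-uv)/2 for c,uv,P in obs])
r=least_squares(fn,[526,-62,-.357,.5],loss="soft_l1");q=r.x;p=q[:3]
print(q,fn(q).round(1).reshape(-1,2).tolist());np.save("p.npy",p);np.save("q.npy",q)
print(w(p,[6,115,120]))
for x in(12,14,16):
  a=onface(p,C,np.array((143,110))/3,x);print("pt",x,a,np.degrees(np.arctan2(a[2]-85,a[1])),np.hypot(a[1],a[2]-85))
b=cv2.imread("pics/w1.png")[130:200,60:140]; b=cv2.convertScaleAbs(b,alpha=1.5,beta=20);
out=[]
for deg in(-135,-141,-147,-153):
  z=cv2.resize(b,None,fx=5,fy=5,interpolation=2)
  a=np.radians(deg);u=np.array([0,np.cos(a),np.sin(a)]);t=np.array([0,-np.sin(a),np.cos(a)])
  for x,col in((12,(0,255,0)),(6,(0,0,255)),(0,(255,0,0))):
    P=np.array([[x,0,85]+u*rr+t*s for rr,s in((55,-3),(55,3),(69,3),(69,-3))])
    g=((proj(C,w(p,P))+.5-[60,130])*5).astype(int);cv2.polylines(z,[g],True,col,1)
  out.append(z)
cv2.imwrite("pics/ov.png",cv2.resize(np.vstack([np.hstack(out[:2]),np.hstack(out[2:])]),(680,595)))
E
```

```text
[ 5.23327302e+02 -5.90206829e+01 -3.47805340e-01 -1.33237148e-02] [[-0.3, 0.3], [0.1, -0.2], [0.3, -1.5], [-0.1, 0.7], [-0.0, 0.5], [0.2, 0.3], [-0.0, -0.4], [-0.3, -0.6], [-0.3, -0.4], [-0.7, -0.8], [-0.2, 0.0]]
[[568.1641082   47.04844918 120.        ]]
pt 12 [12.         45.42777097 97.11258354] 14.929664173891384 47.01485993691494
pt 14 [ 14.          44.64722483 100.04034774] 18.6171701579578 47.11249033109431
pt 16 [ 16.          43.86667869 102.96811195] 22.274364553293942 47.403992938583244
```

View pics/ov.png

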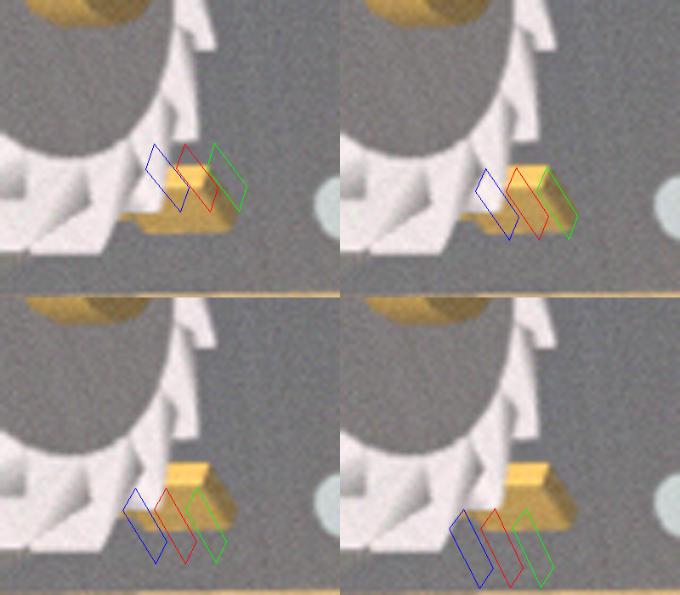

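```bash
python3 - <<'E'
from h import *
p=np.load("p.npy");v=np.load("w1.npy");C=cam("wrist",dict(eef_pos=v[:3],eef_rot=v[3:]));S=cam("scene")
# place tip via scene and wrist for x hypotheses; scene offset calibrated on tab front at -141deg and wheel
for x in(12,13,14,15,16):
  a=onface(p,C,np.array((143,110))/3,x); print(x,a.round(1),(proj(S,w(p,a))[0]-[240,150])*6, np.degrees(np.arctan2(a[2]-85,a[1])))
for d in(-139,-141,-143):
  a=np.radians(d);P=np.array([12,62*np.cos(a),85+62*np.sin(a)]);print("tab",d,(proj(S,w(p,P))[0]-[240,150])*6,proj(C,w(p,P))[0]*3)
# hub/disk check: wheel tips in scene
g=np.load("q.npy")[3]-np.arange(16)*np.pi/8
P=np.c_[np.full(16,12),50*np.cos(g),85+50*np.sin(g)]
b=cv2.imread("pics/s1.png");
for u in(proj(S,w(p,P))-[240,150])*6+3: cv2.circle(b,tuple(u.astype(int)),3,(0,0,255),-1)
cv2.imwrite("pics/ov2.png",cv2.resize(b[150:450,200:560],None,fx=2,fy=2)[:600,:720])
E
```

```text
12 [12.  45.4 97.1] [471.87808167 259.51459293] 14.929664173891384
13 [13.  45.  98.6] [472.1694916  259.03201632] 16.775330196411257
14 [ 14.   44.6 100. ] [472.46163825 258.54821648] 18.6171701579578
15 [ 15.   44.3 101.5] [472.75452441 258.06318877] 20.451408931407688
16 [ 16.   43.9 103. ] [473.04815289 257.57692852] 22.274364553293942
tab -139 [298.14664586 381.02844013] [334.69973101 526.41388835]
tab -141 [295.61646184 379.60051411] [332.35366915 532.43299321]
tab -143 [293.19069468 378.07425475] [329.86772837 538.32493104]
```

View pics/ov2.png

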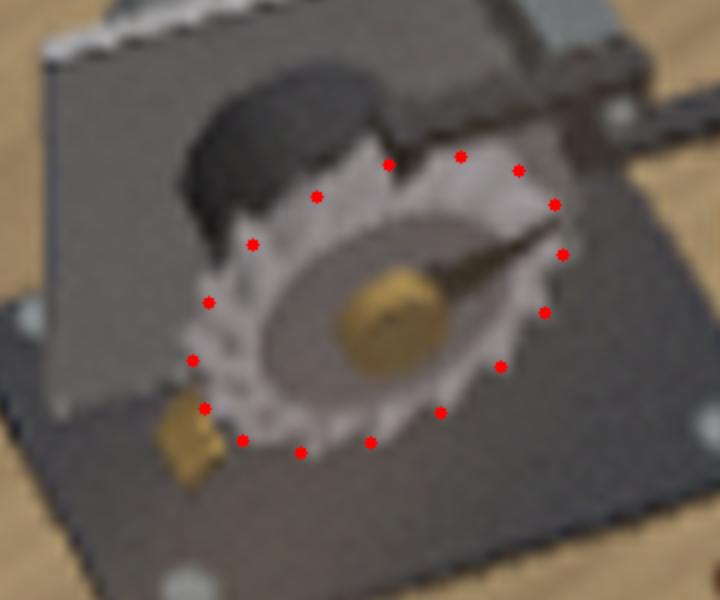

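```bash
python3 - <<'E'
from h import *
p=np.load("p.npy");v=np.load("w1.npy");C=cam("wrist",dict(eef_pos=v[:3],eef_rot=v[3:]))
for x in(12,14,16,18): print(x,proj(C,w(p,[x,0,85]))[0]*3)
im=cv2.imread("pics/w1.png").astype(int).sum(2)
for r in range(33,102,4):
  u=np.arange(35,90); m=u[im[r,35:90]<130]; print(r, m.min() if len(m) else None,m.max() if len(m) else None,len(m), end=" | ")
# model overlays: pointer front face at x1 and back x=12, silhouettes (tip half width 2?, base 5?)
b=cv2.imread("pics/w1.png")[25:125,30:110];b=cv2.convertScaleAbs(b,alpha=2,beta=30);out=[]
for x,deg in((13,16.8),(14,18.6),(15,20.5),(16,22.3)):
  z=cv2.resize(b,None,fx=5,fy=5,interpolation=2)
  a=np.radians(deg);u=np.array([0,np.cos(a),np.sin(a)])
  P=np.array([[x,0,85]+u*0,[x,0,85]+u*47]);g=((proj(C,w(p,P))+.5-[30,25])*5).astype(int)
  cv2.line(z,tuple(g[0]),tuple(g[1]),(0,255,0),1)
  th=np.linspace(0,2*np.pi,60);
  for xx,rr in((12,28),(x,47)):
    g=((proj(C,w(p,np.c_[th*0+xx,rr*np.cos(th),85+rr*np.sin(th)]))+.5-[30,25])*5).astype(int);cv2.polylines(z,[g],True,(0,0,255),1)
  out.append(z)
cv2.imwrite("pics/ov3.png",cv2.resize(np.hstack([out[0],out[3]]),(790,494)))
E
```

```text
12 [213.84910601 345.59757153]
14 [222.45264273 345.32979827]
16 [231.07446444 345.06468926]
18 [239.71431921 344.80224748]
33 None None 0 | 37 None None 0 | 41 46 51 6 | 45 47 53 7 | 49 48 54 7 | 53 49 56 8 | 57 49 58 10 | 61 51 61 11 | 65 52 62 11 | 69 53 64 12 | 73 54 66 13 | 77 54 68 15 | 81 56 70 15 | 85 56 72 17 | 89 57 73 17 | 93 58 69 12 | 97 59 65 7 | 101 None None 0 |
```

View pics/ov3.png

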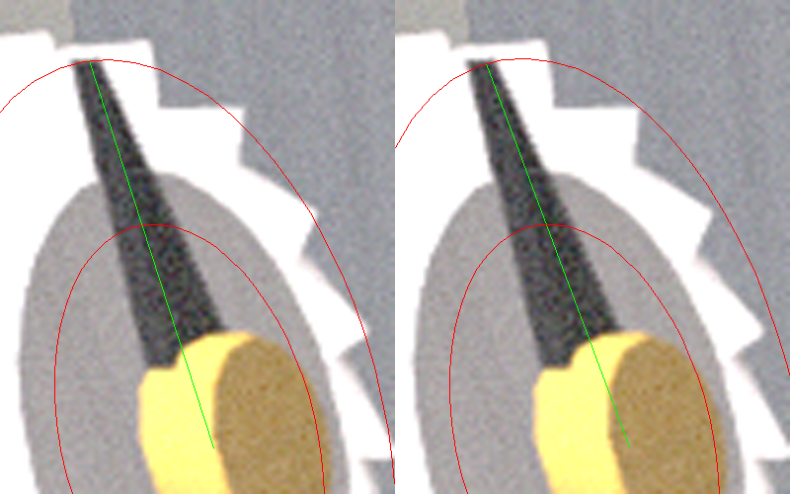

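carry_out:
  deltas:
    - {"dp":[0,0,-40],"roll":0,"gripper":-1}
    - {"dp":[0,0,-80],"roll":0,"gripper":-1}
    - {"dp":[0,0,-96],"roll":0,"gripper":-1}
    - {"dp":[30,-22,-96],"roll":0,"gripper":-1}
    - {"dp":[60,-43,-96],"roll":0,"gripper":-1}
    - {"dp":[90,-65,-96],"roll":0,"gripper":-1}
    - {"dp":[120,-87,-96],"roll":0,"gripper":-1}
    - {"dp":[150,-108,-96],"roll":0,"gripper":-1}
    - {"dp":[180,-130,-96],"roll":0,"gripper":-1}
    - {"dp":[199,-144,-96],"roll":0,"gripper":-1}
    - {"dp":[199,-144,-96],"roll":0,"gripper":-1}
    - {"dp":[199,-144,-96],"roll":0,"gripper":-1}

```text
clock: 3.8
eef_pos: [568.6, 46.9, 181.8]
eef_rot: [3.14, -0.0, 1.216]
wrist_force: [-0.3, 0.4, -0.6]
finger_gap: 0.4
finger_force: 0.0
```

```bash
python3 - <<'E'
from h import *
p=np.load("p.npy");S=cam("scene");T=cam("top")
st=read_state();im=viewer.camera("wrist");C=cam("wrist",st);print(st["eef_pos"])
b=cv2.convertScaleAbs(im[:,:,::-1],alpha=1.4,beta=15)
tip=proj(C,st["eef_pos"])[0];print("tip px",tip)
for z,col in((129,(255,0,0)),(151,(0,0,255))):
  th=np.linspace(0,2*np.pi,40);g=proj(C,w(p,np.c_[6+13*np.cos(th),115+13*np.sin(th),th*0+z]));cv2.polylines(b,[(g+.5).astype(int)],True,col,1)
cv2.circle(b,tuple(tip.astype(int)),2,(0,255,0),-1)
sc=viewer.camera("scene")[150:250,230:370,::-1]
sc=cv2.resize(sc,(560,400),interpolation=2)
cv2.imwrite("pics/w2.png",cv2.resize(np.vstack([cv2.resize(b,(560,420))[:,:],sc]),None,fx=.72,fy=.72))
# triangulate head
uv=[(S,(341,174.5)),(T,(216,198))]
f=lambda P:np.concatenate([proj(c,P)[0]-u for c,u in uv]);r=least_squares(f,[568,47,145]);print(r.x,f(r.x).round(1), Ro.from_euler("z",-p[2]).apply(r.x-[p[0],p[1],0]))
E
```

```text
[568.59526676  46.91354075 181.7763519 ]
tip px [277.74306158 236.17861445]
[568.07804421  48.64025796 143.46310019] [-0.5  0.1 -0.4 -0.4] [  5.37654451 116.46716238 143.46310019]
```

View pics/w2.png

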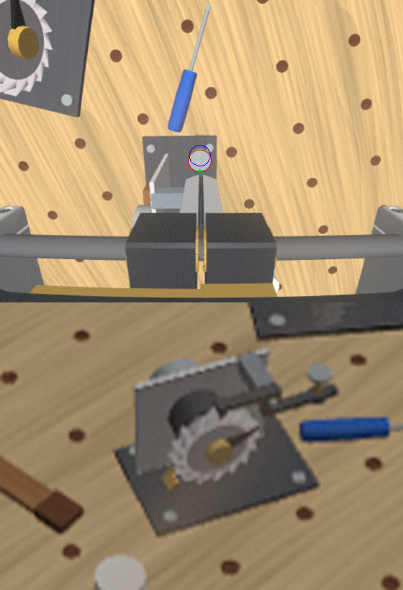

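carry_out:
  deltas:
    - {"dp":[0,0,15],"roll":0,"gripper":-1}
    - {"dp":[0,0,27],"roll":0,"gripper":-1}
    - {"dp":[0,0,28],"roll":0,"gripper":-1}
    - {"dp":[0,0,28],"roll":0,"gripper":-1}
    - {"dp":[0,0,28],"roll":0,"gripper":-1}

```text
clock: 4.32
eef_pos: [569.0, 45.5, 153.4]
eef_rot: [3.141, -0.0, 1.214]
wrist_force: [-0.6, 1.0, -0.6]
finger_gap: 0.5
finger_force: 0.0
```

carry_out:
  deltas:
    - {"dp":[0,0,1],"roll":0,"gripper":-1}
    - {"dp":[0,0,2],"roll":0,"gripper":-1}
    - {"dp":[0,0,2.5],"roll":0,"gripper":-1}
    - {"dp":[0,0,2.5],"roll":0,"gripper":-1}

```text
clock: 4.65
eef_pos: [568.5, 46.2, 150.4]
eef_rot: [3.141, -0.0, 1.215]
wrist_force: [-0.6, 0.2, -0.1]
finger_gap: 0.2
finger_force: 0.0
```

carry_out:
  deltas:
    - {"dp":[0,0,1],"roll":0,"gripper":-1}
    - {"dp":[0,0,2],"roll":0,"gripper":-1}
    - {"dp":[0,0,2],"roll":0,"gripper":-1}

```text
clock: 4.9
eef_pos: [568.4, 46.2, 148.1]
eef_rot: [-3.141, 0.0, 1.215]
wrist_force: [-0.3, 0.0, -0.1]
finger_gap: 0.7
finger_force: 0.0
```

carry_out:
  deltas:
    - {"dp":[0,0,1],"roll":0,"gripper":-1}
    - {"dp":[0,0,1.5],"roll":0,"gripper":-1}
    - {"dp":[0,0,1.5],"roll":0,"gripper":-1}

```text
clock: 5.15
eef_pos: [568.5, 46.2, 146.6]
eef_rot: [-3.141, 0.0, 1.215]
wrist_force: [0.7, 0.1, 0.7]
finger_gap: 0.6
finger_force: 0.0
```

carry_out:
  deltas:
    - {"dp":[0,0,1],"roll":0,"gripper":-1}
    - {"dp":[0,0,1.5],"roll":0,"gripper":-1}
    - {"dp":[0,0,1.5],"roll":0,"gripper":-1}

```text
clock: 5.4
eef_pos: [568.5, 46.2, 145.1]
eef_rot: [-3.141, 0.0, 1.214]
wrist_force: [0.4, -0.8, 0.0]
finger_gap: -0.1
finger_force: 0.0
```

carry_out:
  deltas:
    - {"dp":[0,0,1],"roll":0,"gripper":-1}
    - {"dp":[0,0,1.5],"roll":0,"gripper":-1}
    - {"dp":[0,0,1.5],"roll":0,"gripper":-1}

```text
clock: 5.65
eef_pos: [568.5, 46.2, 143.6]
eef_rot: [-3.141, 0.0, 1.214]
wrist_force: [0.1, 0.4, -0.9]
finger_gap: 0.5
finger_force: 0.0
```

carry_out:
  deltas:
    - {"dp":[0,0,1],"roll":0,"gripper":-1}
    - {"dp":[0,0,1.5],"roll":0,"gripper":-1}
    - {"dp":[0,0,1.5],"roll":0,"gripper":-1}

```text
clock: 5.9
eef_pos: [568.5, 46.2, 142.1]
eef_rot: [-3.141, 0.0, 1.215]
wrist_force: [0.5, -0.3, 0.6]
finger_gap: 0.7
finger_force: 0.0
```

carry_out:
  deltas:
    - {"dp":[0,0,1],"roll":0,"gripper":-1}
    - {"dp":[0,0,1.5],"roll":0,"gripper":-1}
    - {"dp":[0,0,1.5],"roll":0,"gripper":-1}

```text
clock: 6.15
eef_pos: [568.5, 46.2, 140.6]
eef_rot: [-3.141, 0.0, 1.215]
wrist_force: [0.0, -0.3, -0.0]
finger_gap: 0.4
finger_force: 0.0
```

carry_out:
  deltas:
    - {"dp":[0,0,1],"roll":0,"gripper":-1}
    - {"dp":[0,0,1.5],"roll":0,"gripper":-1}
    - {"dp":[0,0,1.5],"roll":0,"gripper":-1}

```text
clock: 6.4
eef_pos: [568.4, 46.2, 139.1]
eef_rot: [-3.141, 0.0, 1.214]
wrist_force: [-0.1, -1.2, 0.4]
finger_gap: 0.7
finger_force: 0.0
```

carry_out:
  deltas:
    - {"dp":[0,0,1],"roll":0,"gripper":-1}
    - {"dp":[0,0,1.5],"roll":0,"gripper":-1}
    - {"dp":[0,0,1.5],"roll":0,"gripper":-1}

```text
clock: 6.65
eef_pos: [568.5, 46.2, 137.6]
eef_rot: [-3.141, 0.0, 1.214]
wrist_force: [-0.3, -0.3, 0.2]
finger_gap: 0.0
finger_force: 0.0
```

carry_out:
  deltas:
    - {"dp":[0,0,1],"roll":0,"gripper":-1}
    - {"dp":[0,0,1.5],"roll":0,"gripper":-1}
    - {"dp":[0,0,1.5],"roll":0,"gripper":-1}

```text
clock: 6.9
eef_pos: [568.5, 46.1, 136.1]
eef_rot: [-3.141, 0.0, 1.215]
wrist_force: [-0.1, 0.5, 0.3]
finger_gap: 0.2
finger_force: 0.0
```

```bash
python3 - <<'E'
from h import *
a=viewer.camera("scene")[140:200,300:380,::-1];b=viewer.camera("wrist")[170:300,220:340,::-1]
a=cv2.resize(a,(400,300),interpolation=2);b=cv2.resize(b,(396,429),interpolation=2)[:300]
cv2.imwrite("pics/w3.png",cv2.convertScaleAbs(np.hstack([a,b]),alpha=1.4,beta=10))
E
```

```text
(no output)
```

View pics/w3.png

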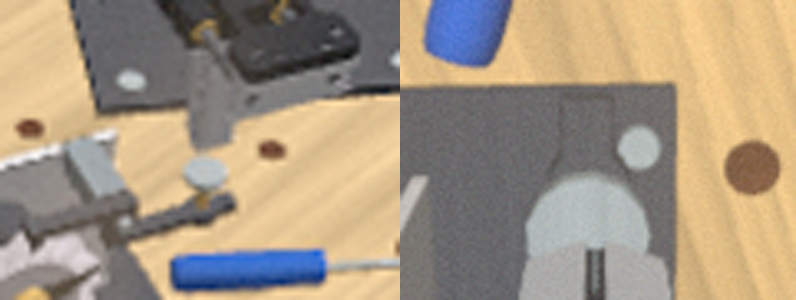

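```bash
python3 - <<'E'
from h import *
S=cam("scene");st=read_state();C=cam("wrist",st);p=np.load("p.npy")
print("tcp scene crop",(proj(S,st["eef_pos"])[0]-[300,140])*5,"wrist crop",(proj(C,st["eef_pos"])[0]-[220,170])*3.3)
# wrist crop: head top circle: top (585,175)->minus 400, left 526, right 650
for z in(129,133,137,141,145,149):
  for nm,c,o,s in(("S",S,[300,140],5),("W",C,[220,170],3.3)):
    th=np.linspace(0,2*np.pi,200);g=(proj(c,w(p,np.c_[6+13*np.cos(th),115+13*np.sin(th),th*0+z]))-o)*s
    print(z,nm,g.min(0).round(),g.max(0).round(),end=" ")
  print()
E
```

```text
tcp scene crop [198.94310082 183.86473975] wrist crop [190.55323852 218.38849325]
129 S [177. 176.] [220. 207.] 129 W [130. 149.] [246. 258.] 
133 S [177. 172.] [221. 202.] 133 W [129. 154.] [247. 265.] 
137 S [178. 167.] [222. 197.] 137 W [128. 159.] [247. 272.] 
141 S [178. 162.] [222. 192.] 141 W [127. 164.] [248. 279.] 
145 S [179. 157.] [223. 188.] 145 W [125. 170.] [249. 287.] 
149 S [179. 152.] [224. 183.] 149 W [124. 176.] [250. 294.]
```

```bash
python3 - <<'E'
from h import *
S=cam("scene");st=read_state();C=cam("wrist",st);R=Ro.from_euler("xyz",st["eef_rot"]).as_matrix()
for h in(0,10,20,30,40):
  for x in(-8,0,8):
    P=st["eef_pos"]+R@[x,0,-h];print(h,x,"S crop",((proj(S,P)[0]-[300,140])*5).round(),"W crop",((proj(C,P)[0]-[220,170])*3.3).round())
print(st["joints"],st["finger_gap"])
E
```

```text
0 -8 S crop [187. 187.] W crop [191. 253.]
0 0 S crop [199. 184.] W crop [191. 218.]
0 8 S crop [211. 181.] W crop [191. 183.]
10 -8 S crop [188. 175.] W crop [190. 270.]
10 0 S crop [200. 172.] W crop [190. 235.]
10 8 S crop [213. 168.] W crop [190. 198.]
20 -8 S crop [190. 163.] W crop [190. 289.]
20 0 S crop [202. 159.] W crop [190. 252.]
20 8 S crop [214. 156.] W crop [190. 214.]
30 -8 S crop [191. 150.] W crop [190. 310.]
30 0 S crop [204. 147.] W crop [190. 272.]
30 8 S crop [216. 144.] W crop [190. 232.]
40 -8 S crop [193. 138.] W crop [190. 333.]
40 0 S crop [205. 134.] W crop [190. 293.]
40 8 S crop [217. 131.] W crop [190. 252.]
[1.67893203e-02 3.73395507e-01 1.50289631e+00 1.30316813e-05
 1.26533297e+00 3.73139469e-01] 1.037475108686076
```

carry_out:
  deltas:
    - {"dp":[0,0,3],"roll":0,"gripper":-1}
    - {"dp":[0,0,6],"roll":0,"gripper":-1}
    - {"dp":[0,0,9],"roll":0,"gripper":-1}
    - {"dp":[0,0,10],"roll":0,"gripper":-1}
    - {"dp":[0,0,10],"roll":0,"gripper":-1}

```text
clock: 7.42
eef_pos: [568.3, 46.2, 125.8]
eef_rot: [-3.141, 0.0, 1.214]
wrist_force: [-0.1, -0.7, -0.9]
finger_gap: 0.4
finger_force: 0.0
```

```bash
python3 - <<'E'
from h import *
a=viewer.camera("scene")[140:200,300:380,::-1];b=viewer.camera("wrist")[170:300,220:340,::-1]
a=cv2.resize(a,(400,300),interpolation=2);b=cv2.resize(b,(396,429),interpolation=2)[:300]
cv2.imwrite("pics/w4.png",cv2.convertScaleAbs(np.hstack([a,b]),alpha=1.4,beta=10))
E
```

```text
(no output)
```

View pics/w4.png

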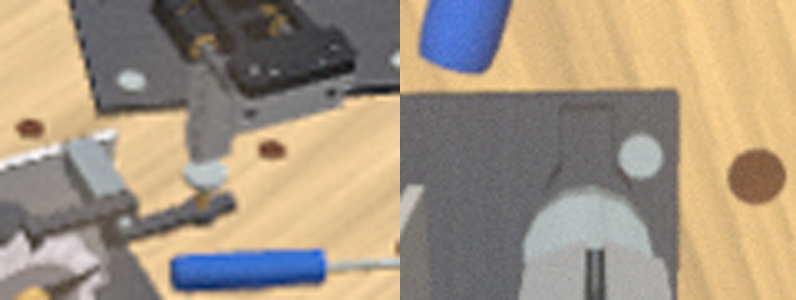

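carry_out:
  deltas:
    - {"dp":[0,0,1.5],"roll":0,"gripper":-1}
    - {"dp":[0,0,3],"roll":0,"gripper":-1}
    - {"dp":[0,0,4],"roll":0,"gripper":-1}
    - {"dp":[0,0,4],"roll":0,"gripper":-1}

```text
clock: 7.85
eef_pos: [568.4, 46.1, 121.9]
eef_rot: [-3.141, 0.0, 1.214]
wrist_force: [-0.6, 0.9, -0.3]
finger_gap: 0.3
finger_force: 0.0
```

carry_out:
  deltas:
    - {"dp":[0,0,1],"roll":0,"gripper":-1}
    - {"dp":[0,0,2],"roll":0,"gripper":-1}
    - {"dp":[0,0,2],"roll":0,"gripper":-1}

```text
clock: 8.1
eef_pos: [568.4, 46.2, 120.0]
eef_rot: [-3.141, 0.0, 1.215]
wrist_force: [0.7, -1.0, -0.2]
finger_gap: 0.0
finger_force: 0.0
```

```bash
cat >> h.py <<'E'
def ptr(im):
    p=np.load("p.npy");S=cam("scene");g=im.astype(np.float32).sum(2);a=np.radians(np.arange(-200,60,.5))
    rr=np.arange(20,45,1.);A,Q=np.meshgrid(a,rr)
    uv=proj(S,w(p,np.c_[A.ravel()*0+13.5,Q.ravel()*np.cos(A.ravel()),85+Q.ravel()*np.sin(A.ravel())])).astype(np.float32)
    uv+=OFF
    v=cv2.remap(g,uv[:,0].reshape(A.shape),uv[:,1].reshape(A.shape),cv2.INTER_LINEAR)
    m=v[8:].mean(0)+cv2.blur(v,(9,1)).mean(0);m=cv2.GaussianBlur(m[None],(0,0),4)[0]
    k=m.argmin();return np.degrees(a[k]),m[k],np.median(m)
OFF=np.array([0,0],np.float32)
E
python3 - <<'E'
import h
from h import *
im=viewer.camera("scene")
for o in((0,0),(-1,0),(1,0),(0,-1),(0,1)):
    h.OFF=np.array(o,np.float32);print(o,ptr(im))
E
```

```text
(0, 0) (np.float64(14.500000000000002), np.float32(363.1859), np.float32(658.17883))
(-1, 0) (np.float64(11.0), np.float32(339.7327), np.float32(651.2942))
(1, 0) (np.float64(18.0), np.float32(391.5276), np.float32(647.954))
(0, -1) (np.float64(7.499999999999999), np.float32(376.93372), np.float32(627.9681))
(0, 1) (np.float64(21.0), np.float32(351.99136), np.float32(657.54144))
```

carry_out:
  deltas:
    - {"dp":[0,0,1],"roll":0,"gripper":-1}
    - {"dp":[0,0,2],"roll":0,"gripper":-1}
    - {"dp":[0,0,2],"roll":0,"gripper":-1}

```text
clock: 8.4
eef_pos: [568.4, 46.2, 118.0]
eef_rot: [-3.141, 0.0, 1.215]
wrist_force: [0.4, -0.7, -0.0]
finger_gap: 0.2
finger_force: 0.0
```

carry_out:
  deltas:
    - {"dp":[0,0,1],"roll":0,"gripper":-1}
    - {"dp":[0,0,1.5],"roll":0,"gripper":-1}
    - {"dp":[0,0,1.5],"roll":0,"gripper":-1}

```text
clock: 8.65
eef_pos: [568.5, 46.2, 116.6]
eef_rot: [-3.141, 0.0, 1.214]
wrist_force: [-0.2, -0.3, 0.1]
finger_gap: 0.3
finger_force: 0.0
```

```bash
python3 - <<'E'
from h import *
im=viewer.camera("scene");p=np.load("p.npy");S=cam("scene")
hs=cv2.cvtColor(im,cv2.COLOR_RGB2HSV).astype(int)
y0,x0=195,278;sub=hs[y0:222,x0:300]
# brass tab: saturated; bench also brown, restrict window on base
m=(sub[:,:,1]>110)&(sub[:,:,2]>80);r,c=np.nonzero(m);print("brass px",len(r),c.mean()+x0,r.mean()+y0,c.min()+x0,c.max()+x0,r.min()+y0,r.max()+y0)
y1,x1=190,295;s2=hs[y1:212,x1:318];m=(s2[:,:,1]>110)&(s2[:,:,2]>60);r,c=np.nonzero(m);print("hub",len(r),c.mean()+x1,r.mean()+y1,c.min()+x1,c.max()+x1,r.min()+y1,r.max()+y1)
for x in(12,18,24):print(x,proj(S,w(p,[x,0,85]))[0])
for d in(-139,-141,-143):
  a=np.radians(d);print(d,proj(S,w(p,[12,62*np.cos(a),85+62*np.sin(a)]))[0])
# offset from ring brightness
g=im.astype(np.float32).sum(2);A,Q=np.meshgrid(np.radians(np.arange(0,360,3)),np.arange(20,64,1.))
best=[]
for dx in np.arange(-3,3.1,.5):
  for dy in np.arange(-3,3.1,.5):
    uv=(proj(S,w(p,np.c_[A.ravel()*0+12,Q.ravel()*np.cos(A.ravel()),85+Q.ravel()*np.sin(A.ravel())]))+[dx,dy]).astype(np.float32)
    v=cv2.remap(g,uv[:,0].reshape(A.shape),uv[:,1].reshape(A.shape),1).mean(1)
    best.append((v[18:25].mean()-v[5:12].mean()/2-v[32:40].mean()/2,dx,dy))
print(sorted(best)[-5:])
E
```

```text
brass px 23 288.7826086956522 211.1304347826087 287 291 208 214
hub 51 305.62745098039215 201.19607843137254 302 309 198 205
12 [304.48038082 200.11111209]
18 [305.28353526 201.49157688]
24 [306.0908348  202.87932309]
-139 [289.69110764 213.50474002]
-141 [289.26941031 213.26675235]
-143 [288.86511578 213.01237579]
[(np.float32(111.19802), np.float64(0.0), np.float64(-0.5)), (np.float32(112.45734), np.float64(1.0), np.float64(-0.5)), (np.float32(113.971146), np.float64(0.5), np.float64(-0.5)), (np.float32(114.3009), np.float64(0.5), np.float64(0.0)), (np.float32(114.44878), np.float64(0.0), np.float64(0.0))]
```

carry_out:
  deltas:
    - {"dp":[0,0,1],"roll":0,"gripper":-1}
    - {"dp":[0,0,1.5],"roll":0,"gripper":-1}
    - {"dp":[0,0,1.5],"roll":0,"gripper":-1}

```text
clock: 8.95
eef_pos: [568.5, 46.2, 115.1]
eef_rot: [-3.141, 0.0, 1.214]
wrist_force: [0.3, -0.7, 0.1]
finger_gap: 0.3
finger_force: 0.0
```

carry_out:
  deltas:
    - {"dp":[0,0,1],"roll":0,"gripper":-1}
    - {"dp":[0,0,1.5],"roll":0,"gripper":-1}
    - {"dp":[0,0,1.5],"roll":0,"gripper":-1}

```text
clock: 9.2
eef_pos: [568.6, 46.2, 113.8]
eef_rot: [3.141, -0.0, 1.215]
wrist_force: [-0.7, -0.2, 1.4]
finger_gap: 0.3
finger_force: 0.6
```

carry_out:
  deltas:
    - {"dp":[0,0,0.5],"roll":0,"gripper":-1}
    - {"dp":[0,0,1],"roll":0,"gripper":-1}
    - {"dp":[0,0,1],"roll":0,"gripper":-1}
    - {"dp":[0,0,1],"roll":0,"gripper":-1}

```text
clock: 9.53
eef_pos: [568.7, 46.2, 113.5]
eef_rot: [3.141, -0.0, 1.215]
wrist_force: [-1.7, 0.2, 7.1]
finger_gap: 0.2
finger_force: 3.8
```

```bash
python3 - <<'E'
from h import *
for i in range(4):
    viewer.camera("scene");s=read_state();print(s["clock"],s["eef_pos"].round(2),s["wrist_force"].round(1),s["finger_force"])
E
```

```text
9.5833 [568.72  46.2  113.51] [-2.8  0.2  8.2] 3.7798922503134236
9.6333 [568.72  46.22 113.51] [-2.2  0.1  7.1] 3.7769409909378737
9.6833 [568.71  46.21 113.51] [-2.9  0.3  7. ] 3.7756960443221033
9.7333 [568.7   46.22 113.49] [-3.5  0.6  7.6] 3.775003093178384
```

carry_out:
  deltas:
    - {"dp":[0,0,1],"roll":0,"gripper":-1}
    - {"dp":[0,0,2],"roll":0,"gripper":-1}
    - {"dp":[0,0,3],"roll":0,"gripper":-1}
    - {"dp":[0,0,3],"roll":0,"gripper":-1}

```text
clock: 10.07
eef_pos: [569.0, 46.8, 111.1]
eef_rot: [3.14, -0.002, 1.215]
wrist_force: [-1.7, 3.5, 11.8]
finger_gap: 0.6
finger_force: 5.5
```

carry_out:
  deltas:
    - {"dp":[0,0,1],"roll":0,"gripper":-1}
    - {"dp":[0,0,2],"roll":0,"gripper":-1}
    - {"dp":[0,0,2],"roll":0,"gripper":-1}

```text
clock: 10.32
eef_pos: [569.1, 46.8, 108.6]
eef_rot: [3.14, -0.002, 1.215]
wrist_force: [1.3, 3.9, 4.3]
finger_gap: 0.3
finger_force: 2.3
```

carry_out:
  deltas:
    - {"dp":[0,0,1.5],"roll":0,"gripper":-1}
    - {"dp":[0,0,3],"roll":0,"gripper":-1}
    - {"dp":[0,0,3.7],"roll":0,"gripper":-1}
    - {"dp":[0,0,3.7],"roll":0,"gripper":-1}

```text
clock: 10.65
eef_pos: [569.5, 47.2, 105.4]
eef_rot: [3.139, -0.003, 1.215]
wrist_force: [0.3, 7.7, 12.0]
finger_gap: 0.1
finger_force: 6.3
```

```bash
python3 - <<'E'
from h import *
for i in range(6):
    im=viewer.camera("scene");s=read_state();print(round(s["clock"],2),ptr(im),s["eef_pos"].round(1),s["wrist_force"].round(1))
E
```

```text
10.7 (np.float64(9.0), np.float32(352.53528), np.float32(649.292)) [569.5  47.2 105.5] [ 0.3  7.2 11.5]
10.75 (np.float64(8.5), np.float32(356.23697), np.float32(649.7467)) [569.5  47.2 105.5] [-0.5  7.8 11.3]
10.8 (np.float64(8.0), np.float32(350.49005), np.float32(646.3203)) [569.6  47.2 105.6] [ 0.4  7.9 11.8]
10.85 (np.float64(7.499999999999999), np.float32(352.52145), np.float32(643.89343)) [569.5  47.2 105.5] [-0.5  8.  11.7]
10.9 (np.float64(6.5), np.float32(358.2719), np.float32(643.68896)) [569.5  47.2 105.5] [-0.2  7.  12.2]
10.95 (np.float64(5.5), np.float32(333.93726), np.float32(643.492)) [569.5  47.2 105.5] [-0.   7.7 12.3]
```

carry_out:
  deltas:
    - {"dp":[0,0,0],"roll":0,"gripper":-1}
    - {"dp":[0,0,0],"roll":0,"gripper":-1}
    - {"dp":[0,0,0],"roll":0,"gripper":-1}
    - {"dp":[0,0,0],"roll":0,"gripper":-1}
    - {"dp":[0,0,0],"roll":0,"gripper":-1}
    - {"dp":[0,0,0],"roll":0,"gripper":-1}
    - {"dp":[0,0,0],"roll":0,"gripper":-1}
    - {"dp":[0,0,0],"roll":0,"gripper":-1}
    - {"dp":[0,0,0],"roll":0,"gripper":-1}
    - {"dp":[0,0,0],"roll":0,"gripper":-1}
    - {"dp":[0,0,0],"roll":0,"gripper":-1}
    - {"dp":[0,0,0],"roll":0,"gripper":-1}

```text
clock: 11.95
eef_pos: [569.5, 47.2, 105.5]
eef_rot: [3.139, -0.003, 1.215]
wrist_force: [-0.1, 7.0, 12.6]
finger_gap: 0.7
finger_force: 6.2
```

```bash
cat > mon.py <<'E'
import sys
from h import *
L=open("log.txt","a")
for i in range(int(sys.argv[1])):
    im=viewer.camera("scene");s=read_state();r=ptr(im);t=round(s["clock"]-.05,3);np.save(f"pics/sc_{t}.npy",im)
    print(t,r[0],r[1:],s["eef_pos"].round(1),s["wrist_force"].round(1));L.write(f"{t} {r[0]}\n")
E
cat > log.txt <<'E'
10.65 9
10.75 8
10.85 6.5
E
python3 mon.py 20 | sed -n '1~4p;$p'
```

```text
11.95 -8.5 (np.float32(342.08356), np.float32(607.6509)) [569.5  47.2 105.6] [ 0.3  7.5 12.3]
12.15 -11.5 (np.float32(331.69315), np.float32(600.75903)) [569.5  47.2 105.5] [ 0.9  7.7 12.2]
12.35 -14.0 (np.float32(324.35696), np.float32(593.5018)) [569.5  47.2 105.6] [ 0.7  6.7 11.6]
12.55 -17.0 (np.float32(332.36533), np.float32(588.84326)) [569.5  47.2 105.5] [-0.3  7.6 10.8]
12.75 -19.0 (np.float32(322.5947), np.float32(579.4005)) [569.5  47.2 105.6] [-0.2  6.8 11.4]
12.9 -21.0 (np.float32(325.26157), np.float32(575.8686)) [569.5  47.2 105.5] [ 0.1  7.7 12.1]
```

carry_out:
  deltas:
    - {"dp":[0,0,0],"roll":0,"gripper":-1}
    - {"dp":[0,0,0],"roll":0,"gripper":-1}
    - {"dp":[0,0,0],"roll":0,"gripper":-1}
    - {"dp":[0,0,0],"roll":0,"gripper":-1}
    - {"dp":[0,0,0],"roll":0,"gripper":-1}
    - {"dp":[0,0,0],"roll":0,"gripper":-1}
    - {"dp":[0,0,0],"roll":0,"gripper":-1}
    - {"dp":[0,0,0],"roll":0,"gripper":-1}
    - {"dp":[0,0,0],"roll":0,"gripper":-1}
    - {"dp":[0,0,0],"roll":0,"gripper":-1}
    - {"dp":[0,0,0],"roll":0,"gripper":-1}
    - {"dp":[0,0,0],"roll":0,"gripper":-1}

```text
clock: 13.95
eef_pos: [569.5, 47.2, 105.5]
eef_rot: [3.139, -0.003, 1.215]
wrist_force: [0.2, 7.9, 12.0]
finger_gap: 0.4
finger_force: 6.2
```

carry_out:
  deltas:
    - {"dp":[0,0,0],"roll":0,"gripper":-1}
    - {"dp":[0,0,0],"roll":0,"gripper":-1}
    - {"dp":[0,0,0],"roll":0,"gripper":-1}
    - {"dp":[0,0,0],"roll":0,"gripper":-1}
    - {"dp":[0,0,0],"roll":0,"gripper":-1}
    - {"dp":[0,0,0],"roll":0,"gripper":-1}
    - {"dp":[0,0,0],"roll":0,"gripper":-1}
    - {"dp":[0,0,0],"roll":0,"gripper":-1}
    - {"dp":[0,0,0],"roll":0,"gripper":-1}
    - {"dp":[0,0,0],"roll":0,"gripper":-1}
    - {"dp":[0,0,0],"roll":0,"gripper":-1}
    - {"dp":[0,0,0],"roll":0,"gripper":-1}

```text
clock: 14.95
eef_pos: [569.5, 47.2, 105.6]
eef_rot: [3.139, -0.003, 1.215]
wrist_force: [0.3, 7.6, 10.9]
finger_gap: 0.4
finger_force: 6.2
```

```bash
python3 mon.py 2
```

```text
14.95 -49.0 (np.float32(339.31384), np.float32(502.53345)) [569.5  47.2 105.5] [ 0.8  8.1 11.7]
15.0 -49.5 (np.float32(336.2034), np.float32(505.5755)) [569.5  47.2 105.5] [-0.1  7.2 11.7]
```

carry_out:
  deltas:
    - {"dp":[0,0,0],"roll":0,"gripper":-1}
    - {"dp":[0,0,0],"roll":0,"gripper":-1}
    - {"dp":[0,0,0],"roll":0,"gripper":-1}
    - {"dp":[0,0,0],"roll":0,"gripper":-1}
    - {"dp":[0,0,0],"roll":0,"gripper":-1}
    - {"dp":[0,0,0],"roll":0,"gripper":-1}
    - {"dp":[0,0,0],"roll":0,"gripper":-1}
    - {"dp":[0,0,0],"roll":0,"gripper":-1}
    - {"dp":[0,0,0],"roll":0,"gripper":-1}
    - {"dp":[0,0,0],"roll":0,"gripper":-1}
    - {"dp":[0,0,0],"roll":0,"gripper":-1}
    - {"dp":[0,0,0],"roll":0,"gripper":-1}

```text
clock: 16.05
eef_pos: [569.5, 47.2, 105.6]
eef_rot: [3.139, -0.003, 1.215]
wrist_force: [-0.0, 6.8, 11.4]
finger_gap: 0.3
finger_force: 6.2
```

carry_out:
  deltas:
    - {"dp":[0,0,0],"roll":0,"gripper":-1}
    - {"dp":[0,0,0],"roll":0,"gripper":-1}
    - {"dp":[0,0,0],"roll":0,"gripper":-1}
    - {"dp":[0,0,0],"roll":0,"gripper":-1}
    - {"dp":[0,0,0],"roll":0,"gripper":-1}
    - {"dp":[0,0,0],"roll":0,"gripper":-1}
    - {"dp":[0,0,0],"roll":0,"gripper":-1}
    - {"dp":[0,0,0],"roll":0,"gripper":-1}
    - {"dp":[0,0,0],"roll":0,"gripper":-1}
    - {"dp":[0,0,0],"roll":0,"gripper":-1}
    - {"dp":[0,0,0],"roll":0,"gripper":-1}
    - {"dp":[0,0,0],"roll":0,"gripper":-1}

```text
clock: 17.05
eef_pos: [569.5, 47.2, 105.5]
eef_rot: [3.139, -0.003, 1.215]
wrist_force: [1.3, 7.3, 11.5]
finger_gap: 0.6
finger_force: 6.2
```

```bash
python3 mon.py 2
```

```text
17.05 -74.5 (np.float32(352.09106), np.float32(502.54358)) [569.5  47.2 105.5] [-0.6  7.1 11.3]
17.1 -76.0 (np.float32(351.4337), np.float32(502.57452)) [569.5  47.3 105.5] [ 0.1  6.9 12. ]
```

carry_out:
  deltas:
    - {"dp":[0,0,0],"roll":0,"gripper":-1}
    - {"dp":[0,0,0],"roll":0,"gripper":-1}
    - {"dp":[0,0,0],"roll":0,"gripper":-1}
    - {"dp":[0,0,0],"roll":0,"gripper":-1}
    - {"dp":[0,0,0],"roll":0,"gripper":-1}
    - {"dp":[0,0,0],"roll":0,"gripper":-1}
    - {"dp":[0,0,0],"roll":0,"gripper":-1}
    - {"dp":[0,0,0],"roll":0,"gripper":-1}
    - {"dp":[0,0,0],"roll":0,"gripper":-1}
    - {"dp":[0,0,0],"roll":0,"gripper":-1}
    - {"dp":[0,0,0],"roll":0,"gripper":-1}
    - {"dp":[0,0,0],"roll":0,"gripper":-1}

```text
clock: 18.15
eef_pos: [569.5, 47.2, 105.5]
eef_rot: [3.139, -0.003, 1.215]
wrist_force: [-0.1, 6.8, 12.5]
finger_gap: 0.4
finger_force: 6.2
```

carry_out:
  deltas:
    - {"dp":[0,0,0],"roll":0,"gripper":-1}
    - {"dp":[0,0,0],"roll":0,"gripper":-1}
    - {"dp":[0,0,0],"roll":0,"gripper":-1}
    - {"dp":[0,0,0],"roll":0,"gripper":-1}
    - {"dp":[0,0,0],"roll":0,"gripper":-1}
    - {"dp":[0,0,0],"roll":0,"gripper":-1}
    - {"dp":[0,0,0],"roll":0,"gripper":-1}
    - {"dp":[0,0,0],"roll":0,"gripper":-1}
    - {"dp":[0,0,0],"roll":0,"gripper":-1}
    - {"dp":[0,0,0],"roll":0,"gripper":-1}
    - {"dp":[0,0,0],"roll":0,"gripper":-1}
    - {"dp":[0,0,0],"roll":0,"gripper":-1}

```text
clock: 19.15
eef_pos: [569.5, 47.2, 105.5]
eef_rot: [3.139, -0.003, 1.215]
wrist_force: [-0.3, 7.3, 12.1]
finger_gap: 0.5
finger_force: 6.2
```

```bash
python3 mon.py 4; python3 - <<'E'
from h import *
# fit true angle = th0 - om t, observed angle distorted by centre offset (px) -> emulate
d=np.loadtxt("log.txt")
p=np.load("p.npy");S=cam("scene");J=[]
def inv(off,a): # true angle a at r=35 shows at pixel+off; measured angle without offset
    P=np.c_[a*0+13.5,35*np.cos(a),85+35*np.sin(a)];u=proj(S,w(p,P))+off
    q=np.array([onface(p,S,x,13.5) for x in u]);return np.arctan2(q[:,2]-85,q[:,1])
f=lambda x:np.degrees(np.unwrap(inv(x[2:],np.radians(x[0]-x[1]*(d[:,0]-12)))))-d[:,1]
r=least_squares(f,[-9,14,0,0],loss="soft_l1");print(r.x,f(r.x).round(1))
print("now",r.x[0]-r.x[1]*(read_state()["clock"]-12))
E
```

```text
19.15 -102.5 (np.float32(339.74973), np.float32(497.33185)) [569.5  47.2 105.6] [-0.   6.9 11.3]
19.2 -103.5 (np.float32(336.36536), np.float32(496.67133)) [569.5  47.2 105.5] [ 0.   6.4 11.9]
19.25 -104.0 (np.float32(339.5073), np.float32(496.79514)) [569.5  47.2 105.5] [ 0.7  6.2 12.6]
19.3 -104.5 (np.float32(337.81216), np.float32(495.43088)) [569.5  47.2 105.5] [ 0.9  6.9 11.3]
[-3.71268145 14.32973376  0.38132009  0.72144153] [ 0.3 -0.1 -0.  -0.2 -0.3 -0.   0.3  0.1 -0.1 -0.2  0.1 -0.1 -0.3 -0.4
  0.4  0.2  1.1  0.4  0.2 -0.4 -0.1 -0.8 -0.5  0.7  0.5 -0.9 -0.  -0.1
  0.3  0.1 -0.1]
now -109.03622457706035
```

carry_out:
  deltas:
    - {"dp":[0,0,0],"roll":0,"gripper":-1}
    - {"dp":[0,0,0],"roll":0,"gripper":-1}
    - {"dp":[0,0,0],"roll":0,"gripper":-1}
    - {"dp":[0,0,0],"roll":0,"gripper":-1}
    - {"dp":[0,0,0],"roll":0,"gripper":-1}
    - {"dp":[0,0,0],"roll":0,"gripper":-1}
    - {"dp":[0,0,0],"roll":0,"gripper":-1}
    - {"dp":[0,0,0],"roll":0,"gripper":-1}
    - {"dp":[0,0,0],"roll":0,"gripper":-1}
    - {"dp":[0,0,0],"roll":0,"gripper":-1}
    - {"dp":[0,0,0],"roll":0,"gripper":-1}
    - {"dp":[0,0,0],"roll":0,"gripper":-1}

```text
clock: 20.35
eef_pos: [569.5, 47.2, 105.5]
eef_rot: [3.139, -0.003, 1.215]
wrist_force: [-0.3, 6.6, 11.5]
finger_gap: 0.1
finger_force: 6.2
```

carry_out:
  deltas:
    - {"dp":[0,0,0],"roll":0,"gripper":-1}
    - {"dp":[0,0,0],"roll":0,"gripper":-1}
    - {"dp":[0,0,0],"roll":0,"gripper":-1}
    - {"dp":[0,0,0],"roll":0,"gripper":-1}
    - {"dp":[0,0,0],"roll":0,"gripper":-1}
    - {"dp":[0,0,0],"roll":0,"gripper":-1}
    - {"dp":[0,0,0],"roll":0,"gripper":-1}
    - {"dp":[0,0,0],"roll":0,"gripper":-1}
    - {"dp":[0,0,0],"roll":0,"gripper":-1}
    - {"dp":[0,0,0],"roll":0,"gripper":-1}
    - {"dp":[0,0,0],"roll":0,"gripper":-1}

```text
clock: 21.27
eef_pos: [569.5, 47.2, 105.5]
eef_rot: [3.139, -0.003, 1.215]
wrist_force: [0.6, 6.9, 10.3]
finger_gap: 0.3
finger_force: 6.2
```

```bash
python3 mon.py 2; python3 - <<'E'
from h import *
import glob
f=sorted(glob.glob("pics/sc_*.npy"),key=lambda s:float(s[8:-4]))[-1];im=np.load(f)
S=cam("scene");p=np.load("p.npy")
hs=cv2.cvtColor(im,cv2.COLOR_RGB2HSV).astype(int);x0,y0=278,195;s=hs[y0:222,x0:300]
r,c=np.nonzero((s[:,:,1]>110)&(s[:,:,2]>80));q=onface(p,S,(c.mean()+x0-.38,r.mean()+y0-.72),6);print("tab",q,np.degrees(np.arctan2(q[2]-85,q[1])))
o=np.array([.38,.72])
# dark tip pixels
import h;h.OFF=o.astype(np.float32);print(f,ptr(im))
f0=sorted(glob.glob("pics/sc_*.npy"),key=lambda s:float(s[8:-4]))[0];print(f0,ptr(np.load(f0)),ptr(cv2.imread("pics/scene0.png")[:,:,::-1]))
print(read_state()["clock"])
E
```

```text
21.267 -131.0 (np.float32(325.2405), np.float32(494.7002)) [569.5  47.2 105.5] [ 0.1  7.8 11.5]
21.317 -131.5 (np.float32(328.97482), np.float32(495.4355)) [569.5  47.2 105.5] [-0.2  7.2 11.4]
tab [  6.         -48.72862425  53.59229112] -147.19646645307623
pics/sc_21.317.npy (np.float64(-137.5), np.float32(333.2776), np.float32(488.26343))
pics/sc_11.95.npy (np.float64(-3.5), np.float32(346.93875), np.float32(608.2918)) (np.float64(20.5), np.float32(366.32697), np.float32(664.64844))
21.3667
```

carry_out:
  deltas:
    - {"dp":[0,0,0],"roll":0,"gripper":-1}
    - {"dp":[0,0,0],"roll":0,"gripper":-1}
    - {"dp":[0,0,0],"roll":0,"gripper":-1}
    - {"dp":[0,0,0],"roll":0,"gripper":-1}
    - {"dp":[0,0,0],"roll":0,"gripper":-1}
    - {"dp":[0,0,0],"roll":0,"gripper":-1}
    - {"dp":[0,0,0],"roll":0,"gripper":-1}
    - {"dp":[0,0,0],"roll":0,"gripper":-1}
    - {"dp":[0,0,0],"roll":0,"gripper":-1}
    - {"dp":[0,0,0],"roll":0,"gripper":-1}
    - {"dp":[0,0,-20],"roll":0,"gripper":-1}
    - {"dp":[0,0,-50],"roll":0,"gripper":-1}

```text
clock: 22.37
eef_pos: [567.2, 46.2, 152.2]
eef_rot: [-3.137, 0.002, 1.215]
wrist_force: [1.0, -1.2, -0.3]
finger_gap: 0.6
finger_force: 0.0
```

carry_out:
  deltas:
    - {"dp":[0,0,-20],"roll":0,"gripper":-1}
    - {"dp":[0,0,-20],"roll":0,"gripper":-1}
    - {"dp":[0,0,-20],"roll":0,"gripper":-1}
    - {"dp":[0,0,-20],"roll":0,"gripper":-1}
    - {"dp":[0,0,-20],"roll":0,"gripper":-1}
    - {"dp":[0,0,-20],"roll":0,"gripper":-1}
    - {"dp":[0,0,-20],"roll":0,"gripper":-1}
    - {"dp":[0,0,-20],"roll":0,"gripper":-1}
    - {"dp":[0,0,-20],"roll":0,"gripper":-1}
    - {"dp":[0,0,-20],"roll":0,"gripper":-1}

```text
clock: 23.2
eef_pos: [568.5, 46.2, 173.9]
eef_rot: [-3.141, 0.0, 1.215]
wrist_force: [0.3, 1.0, -0.1]
finger_gap: 0.4
finger_force: 0.0
```

```bash
sed -i 's/^OFF=.*/OFF=np.array([.38,.72],np.float32)/' h.py; python3 mon.py 3
```

```text
23.2 -162.0 (np.float32(311.3701), np.float32(497.02496)) [568.5  46.1 174. ] [-0.3  0.7  0.3]
23.25 -162.0 (np.float32(308.35236), np.float32(498.41364)) [568.5  46.2 174. ] [0.3 0.1 0.5]
23.3 -162.5 (np.float32(306.96707), np.float32(497.2477)) [568.5  46.2 174. ] [ 0.5 -0.3  0.5]
```

carry_out:
  deltas:
    - {"dp":[0,0,0],"roll":0,"gripper":-1}
    - {"dp":[0,0,0],"roll":0,"gripper":-1}
    - {"dp":[0,0,0],"roll":0,"gripper":-1}
    - {"dp":[0,0,0],"roll":0,"gripper":-1}
    - {"dp":[0,0,0],"roll":0,"gripper":-1}
    - {"dp":[0,0,0],"roll":0,"gripper":-1}

```text
clock: 23.85
eef_pos: [568.5, 46.2, 174.1]
eef_rot: [-3.142, -0.0, 1.214]
wrist_force: [-1.3, 0.4, 1.2]
finger_gap: 0.3
finger_force: 0.0
```

```bash
python3 mon.py 3
```

```text
23.85 -162.0 (np.float32(310.7706), np.float32(498.11798)) [568.5  46.2 174.1] [ 0.5 -0.1  1. ]
23.9 -162.0 (np.float32(305.38324), np.float32(499.4812)) [568.5  46.1 174.1] [ 0.3  0.2 -0.5]
23.95 -162.0 (np.float32(303.4994), np.float32(498.03247)) [568.5  46.2 174.1] [ 0.5 -0.2 -0.5]
```

```bash
python3 -c "
from h import *
print(manip.sign_off())"
```

```text
the job is handed in; nothing more can be done
None
```

I released the clamp with one press of the stud: the drum ran back eight teeth past the marker tab, and the pawl caught and held it there with the pointer about 15–20° beyond the tab; the highest force I read on the stud was about 15 N, the robot ended clear, and the job was handed in with no verdict returned.

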